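# Set the coarse/fine control of a bench supply

## Task

On the grey bench supply, first centre the blue fine knob: turn it until its white-ended pointer is at the green mark, leaving the black coarse ring around it where it stands. Then turn the coarse ring until its white line points at the orange tab, with the fine knob staying on the green mark. Leave the orange tab and the flask, bottle and tip box nearby alone, and let go of the control.

Things in the scene. Friction and masses are not known exactly. Their poses are not given: they have to be found in the camera images.
- console: Grey bench supply, fixed, 300 wide, 207 deep, 135 high; its front, facing away from the robot within 0.3 rad, is a panel 170 mm along its slope, 30 degrees from horizontal, falling away from the robot to 50 mm. Origin: centre of the underside; x to its back (to the robot), z up. The control is right of the middle seen from its front; out to 80 mm from its axis nothing stands higher than 7 mm off the panel.
- dial: Concentric control on the sloping panel. Origin: on the knobs' axis, on the panel surface. z = that axis, out of the panel (30 degrees from vertical, leaning to the unit's front); x = up the slope, to the green mark (fixed, 12 wide, 38-52 mm from the axis); y = left seen from the front. Along z: bezel disc (108 diameter) 0-4 mm, orange tab to 7, ring 8-38, fine knob 38-66.5.
- coarse (a joint): Black knurled coarse ring, the outer knob: cylinder 64 in diameter, 8 to 38 mm above the panel. 0 = its white line (6 wide, on top rim and side) points at the green mark; grows clockwise seen from outside (dial x towards dial -y). Friction 0.06 N m, stays where left, turns independently of the fine knob, stops at +-2.2 rad.
- fine (a joint): Blue fine knob, the inner one: disc 44 in diameter (38-41.5 mm above the panel) with an upright bar grip 42 long, 14 wide, 41.5-66.5 mm above the panel, centred on the axis. One end of the bar is white, with a white line on top running to it: the pointer. 0 = pointer at the green mark (towards dial +x); grows clockwise seen from outside. Starts 0.5 to 1.2. Friction 0.03 N m, stays where left, stops at +-2.2.
- tab (a joint): Angle of the orange set-point tab on the bezel (12 wide, 37-53 mm from the axis, top 7 mm above the panel). Same zero and sense as joint coarse: the ring's line points at the tab when both are equal. Stands at 0.5 to 1.1 rad, 0.4 to 1.45 rad clockwise of the ring's line at the start. Stiff (0.4 N m); not to be moved.
- coarse_line (a point): Outer top end of the ring's white line, on the ring's top edge, 32 mm from the axis and 38 mm above the panel; its frame turns with the ring (x radially outward along the line, z along the axis).
- fine_line (a point): Outer end of the fine knob's pointer: top edge of the bar, 21 mm from the axis, 66.5 mm above the panel; its frame turns with the knob (x along the pointer).
- tab_mark (a point): Centre of the orange tab's top, 45 mm from the axis; x radially outward.
- flask_mid (a point): Bystander: conical glass flask, 92 mm in diameter at the foot, 130 high, standing loose beside or before the unit; the point is on its axis 65 mm up.
- bottle_mid (a point): Bystander: white bottle with orange cap, 70 in diameter, 140 high, standing loose; the point is on its axis 70 mm up.
- tipbox_mid (a point): Bystander: dark blue pipette-tip box with clear lid, 85 x 120 x 85 high, standing loose; the point is on its axis 43 mm up.

How it is judged:
By the outcome, as a careful person would: the job done as asked, in the order asked, and still so for the second after the job is handed in, with the robot touching nothing.
It also fails if it takes over 53 s, if anything falls off the work surface, if the arm or the gripper's body presses on something with over 40 N, if the wrist force passes 120 N, or if a joint passes its speed limit or range.

## Robot

A 7-joint arm with a two-finger parallel gripper is mounted at the origin on the work surface. World frame = base frame: x ahead of the robot, y to its left, z up, the work surface at z = 0. Lengths are in m, angles in rad, forces in N, time in s.
With the tool pointing down it reaches from about 0.35 to 0.9 m from the base axis. Payload 7.2 kg.
Tool frame: the origin (TCP) lies on the front face of the gripper's body, between the roots of the fingers; the fingertips stand 80 mm ahead of it and the grasp point (between the pads) lies bot.grip_depth ahead of it (bot.grip_depth is the distance from the TCP to the grasp point, in m); z points along the fingers, y is the direction in which the jaws open and shut (so a half turn about z gives the same grasp; the last joint's range is limited). The gripper opens to 88 mm and grips with 3 to 60 N. Pads are 20 mm wide; open, the fingers measure 115 mm over their backs; the gripper's body (75 mm by 178 mm) begins 61 mm behind the grasp point.
Start: joints at [1.264, 0.411, -0.013, 1.596, 0.006, 1.134, -0.082], TCP at [0.148, -0.607, 0.303] pointing down, gripper open.
Joint ranges: [-2.95, 2.95], [-0.29, 1.99], [-1.47, 1.44], [0.14, 2.54], [-1.03, 4.17], [0.13, 1.85], [-2.86, 2.86]. Speed limits (rad/s): [2.39, 2.39, 3.01, 3.01, 3.14, 3.14, 3.14].

## Interface

Orientations are given as a rotation vector (axis times angle).
In Python, from cell import bot, eyes gives the robot as it stands. The module is installed in compiled form; this text tells all that it offers. Calls block until the motion is done:
- bot.goto(position, orientation): joint-space move of the TCP to a pose.
- bot.servo_line(position, frame=None, max_speed=0.15, max_force=None): straight line of the TCP; frame=None keeps the orientation; max_speed is the mean speed in m/s. With max_force (N) it stops when the force on the tool has changed by that much, and returns True; else False.
- bot.movej(angles): joint-space move.
- bot.release() and bot.clamp(): open the fingers fully, or close them until they stop; the grip force is fixed at half the most.
- bot.pause(seconds).
- bot.solve_ik(position, orientation): joint angles nearest the present ones, or None.
- bot.sense(): the state.
- eyes.snapshot(name): name is "scene" or "top" or "wrist"; returns a dict with "pixels" (384x512x3 uint8, red, green, blue), "fx", "fy", "cx", "cy" (pixels), "D" ([k1, k2, p1, p2, k3] as OpenCV has them; the pictures are not rectified), "eye" and "attitude" of the camera in the world. Camera axes: x right, y down, z forward; pixel columns grow to the right and rows downward; lengths in m; the calibration is good to about 2 mm. A picture is of the moment at which its call begins. There is no depth.
A pose or a line that the arm cannot do raises bot.Unreachable and nothing moves.
- bot.job_done(): hands the job in, once; it reports no verdict.
The state is a dict: "time_s": time; "joint_pos": joint angles; "qvel": joint speeds; "joint_efforts": joint torques, N m; "eef_pos": TCP position; "tool_rot": TCP orientation; "wrist_force": force on the tool from outside, world axes, zero at the start; "moment": the same for the moment, N m; "finger_gap": finger opening in m.
Only numpy, scipy, OpenCV 4.12 (cv2) and the standard library are available. Lean on these libraries where they do the work, as an engineer would, in place of code of your own. Each camera call takes 0.05 s, during which the arm holds its last target.

## Working session

There is one attempt and no reset: what is moved stays moved. The work goes in short steps, each a Python script; the robot and the scene stay as the last script left them, time stands still between calls to the robot, and variables do not carry over. Pictures are saved under pics/ and viewed, and the job is handed in when it is done.

```bash
mkdir -p pics; cat > h.py <<'E'
import numpy as np, cv2
from cell import bot, eyes
from scipy.spatial.transform import Rotation as R
def snap(n,out,crop=None,scale=1):
    s=eyes.snapshot(n); im=s["pixels"][:,:,::-1].copy()
    np.save('pics/'+out+'.npy',s,allow_pickle=True)
    if crop: x0,y0,x1,y1=crop; im=im[y0:y1,x0:x1]
    if scale!=1: im=cv2.resize(im,None,fx=scale,fy=scale,interpolation=cv2.INTER_CUBIC)
    cv2.imwrite('pics/'+out+'.png',im); return s
def load(out): return np.load('pics/'+out+'.npy',allow_pickle=True).item()
def crop(out,c,scale,new):
    s=load(out); x0,y0,x1,y1=c
    cv2.imwrite('pics/'+new+'.png',cv2.resize(s["pixels"][y0:y1,x0:x1,::-1],None,fx=scale,fy=scale,interpolation=cv2.INTER_CUBIC))
def Rm(a):
    a=np.array(a,float)
    return a if a.shape==(3,3) else R.from_rotvec(a).as_matrix() if a.size==3 else R.from_quat(a).as_matrix()
def K(s): return np.array([[s["fx"],0,s["cx"]],[0,s["fy"],s["cy"]],[0,0,1.]])
def ray(s,uv):
    p=cv2.undistortPoints(np.array([[uv]],float),K(s),np.array(s["D"],float))[0,0]
    return np.array(s["eye"]),Rm(s["attitude"])@np.array([p[0],p[1],1.])
def proj(s,P):
    A=Rm(s["attitude"]); P=np.atleast_2d(P)
    rv=R.from_matrix(A.T).as_rotvec(); t=-A.T@np.array(s["eye"])
    return cv2.projectPoints(P.astype(float),rv,t,K(s),np.array(s["D"],float))[0][:,0]
def onz(s,uv,z):
    e,d=ray(s,uv); return e+d*(z-e[2])/d[2]
E
python3 - <<'E'
from h import *
for n in("scene","top","wrist"):
    s=snap(n,n+'0'); print(n,s["fx"],s["eye"],s["attitude"],s["D"])
print(bot.sense(),bot.grip_depth)
E
```

```text
scene 402.64243521400135 [ 1.25505438 -0.25183527  0.69656279] [-1.87679209 -1.35664995  0.67092169] [-0.04401191  0.          0.          0.          0.        ]
top 467.48892817942976 [ 0.33132919 -0.03232959  1.14168088] [-2.12202774  2.13688635 -0.21798977] [-0.1607438  0.         0.         0.         0.       ]
wrist 290.9251103315242 [ 0.23029214 -0.58697913  0.3831539 ] [ 2.26858935 -1.78336309 -0.28029239] [-0.00749114  0.          0.          0.          0.        ]
{'time_s': 0.15, 'joint_pos': array([ 1.26382063,  0.41174835, -0.01272906,  1.59680175,  0.00562288,
        1.13430061, -0.08222128]), 'qvel': array([-0.00116879, -0.00253215, -0.00064399, -0.00258985, -0.00153664,
        0.00143825, -0.00078419]), 'joint_efforts': array([ 2.14945394e-03, -5.88334286e+01,  6.42908122e-01, -2.91290563e+01,
       -5.36523317e-02,  1.57851126e-02,  1.35342689e-04]), 'eef_pos': array([ 0.1477362 , -0.60701029,  0.30200255]), 'tool_rot': array([-3.11803552e+00, -3.74077717e-01,  3.82105209e-04]), 'wrist_force': array([-0.22647688,  0.21849208, -0.03824968]), 'moment': array([ 0.06602302,  0.04446759, -0.01868105]), 'finger_gap': 0.08794941092990345} 0.0613
```

View pics/scene0.png

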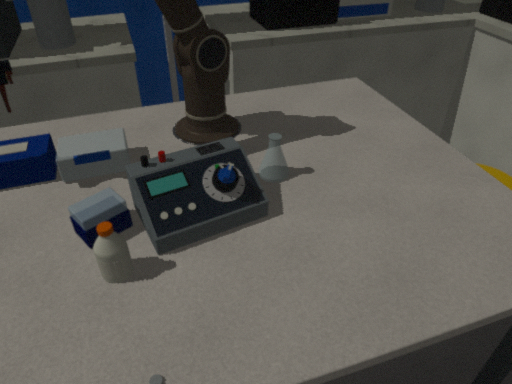

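View pics/top0.png

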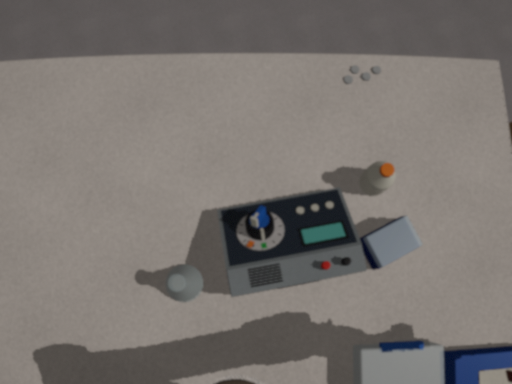

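The scene view shows the console in front of the base, with the flask on its +y side and the bottle and tip box on its -y side. In the top view the dial is near (261,229). I'll enlarge both.

```bash
python3 - <<'E'
from h import *
crop('top0',(205,180,375,305),4.5,'t0c'); crop('top0',(225,195,300,262),10,'t0d'); crop('scene0',(190,145,265,215),10,'s0d')
E
```

```text
(no output)
```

View pics/t0c.png

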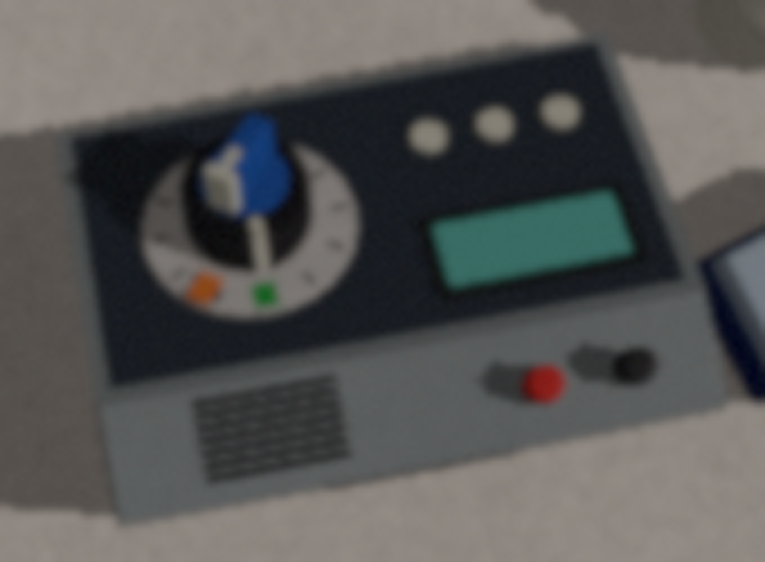

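View pics/t0d.png

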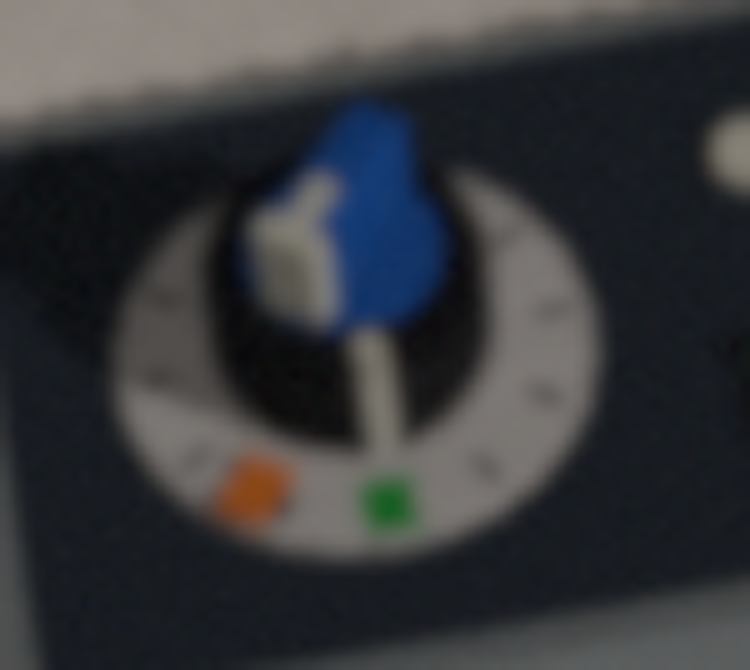

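View pics/s0d.png

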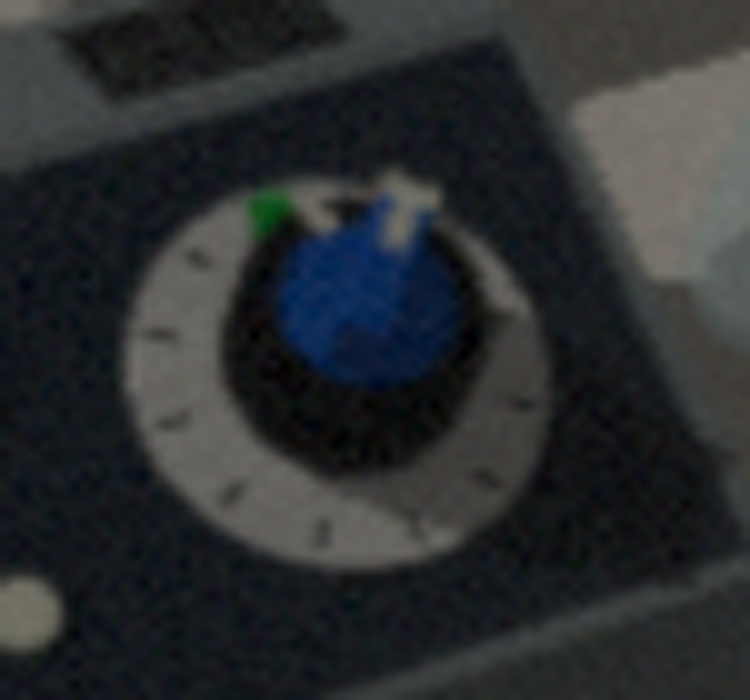

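```bash
cat > fit.py <<'E'
from h import *
from scipy.optimize import least_squares
def dialR(yaw):
    # unit x (to back) points to robot: world -x rotated by yaw
    b=np.array([-np.cos(yaw),-np.sin(yaw),0]); z=np.array([0,0,1.])
    ax=-np.sin(np.pi/6)*b+np.cos(np.pi/6)*z   # lean to front
    x=np.cos(np.pi/6)*b+np.sin(np.pi/6)*z
    return np.column_stack([x,np.cross(ax,x),ax])
def pol(r,a,z): return np.array([r*np.cos(a),-r*np.sin(a),z])  # clockwise: x->-y
E
python3 - <<'E'
from fit import *
T=load('top0');S=load('scene0')
t=lambda u,v:((u+.5)/10-.5+225,(v+.5)/10-.5+195)
c=lambda u,v:((u+.5)/10-.5+190,(v+.5)/10-.5+145)
m=.001
print(onz(T,t(389,504),.11),onz(T,t(257,485),.11))
# bezel extents via sampled circle
th=np.linspace(0,2*np.pi,180)
circ=np.array([pol(54*m,a,4*m) for a in th])
obsT=dict(l=t(113,350)[0],r=t(604,330)[0],b=t(345,562)[1])
obsS=dict(l=c(122,350)[0],r=c(553,390)[0],b=c(345,573)[1])
gT,gS=t(389,504),c(269,211); tabT=t(257,485)
def res(p):
    D=dialR(p[3]);o=p[:3];r=[]
    w=lambda q:o+q@D.T
    for s,ob,g in((T,obsT,gT),(S,obsS,gS)):
        q=proj(s,w(circ)); r+=[q[:,0].min()-ob['l'],q[:,0].max()-ob['r'],q[:,1].max()-ob['b']]
        r+=list(proj(s,w(pol(45*m,0,4.5*m)))[0]-g)
    r+=list(proj(T,w(pol(45*m,p[4],7*m)))[0]-tabT)
    return np.array(r)
f=least_squares(res,[.35,0,.1,.0,.7]);print(f.x,np.round(f.fun,2))
np.save('fit0.npy',f.x)
E
```

```text
[ 0.42235023 -0.06450981  0.11      ] [ 0.42676375 -0.03538426  0.11      ]
[ 0.45624278 -0.05940863  0.09013903  0.15540698  0.69541692] [ 0.97 -0.33 -1.12  0.37  0.82  0.56 -0.27 -0.72  0.64  0.54 -0.16  0.35]
```

```bash
cat >> fit.py <<'E'
def toolR(D,a):
    # tool z=-axis ; tool x along dial direction at clockwise angle a
    z=-D[:,2]; x=D@pol(1,a,0); return np.column_stack([x,np.cross(z,x),z])
def rv(M): return R.from_matrix(M).as_rotvec()
E
python3 - <<'E'
from fit import *
p=np.load('fit0.npy');D=dialR(p[3]);o=p[:3]
W=load('wrist0');st=bot.sense();A=Rm(st['tool_rot'])
print('cam in tool',A.T@(np.array(W['eye'])-st['eef_pos']),'\n',A.T@Rm(W['attitude']))
for h in(.25,.2,.123,.092):
  for a in np.arange(-3.0,3.2,.5):
    q=bot.solve_ik(o+D[:,2]*h,rv(toolR(D,a)))
    print(h,round(a,1),None if q is None else np.round(q,2))
E
```

```text
cam in tool [ 8.49432925e-02 -3.38072683e-05 -8.11597778e-02] 
 [[-6.62531186e-04 -9.52380875e-01 -3.04910200e-01]
 [ 9.99999753e-01 -5.59700905e-04 -4.24658097e-04]
 [ 2.33777736e-04 -3.04910406e-01  9.52381011e-01]]
0.25 -3.0 [ 0.19  0.63 -0.39  1.36  0.21  1.73 -1.77]
0.25 -2.5 [ 0.21  0.63 -0.41  1.35  0.22  1.73 -2.28]
0.25 -2.0 [ 0.14  0.62 -0.29  1.36  0.17  1.71 -2.73]
0.25 -1.5 [-0.67  0.92  1.25  1.43 -0.51  1.79 -2.46]
0.25 -1.0 [ 0.43  0.74 -0.84  1.34  0.41  1.81  2.32]
0.25 -0.5 [ 0.43  0.74 -0.84  1.34  0.41  1.81  1.82]
0.25 0.0 [ 0.43  0.74 -0.83  1.34  0.41  1.81  1.32]
0.25 0.5 [ 0.4   0.72 -0.77  1.34  0.38  1.79  0.85]
0.25 1.0 [ 0.39  0.71 -0.76  1.34  0.38  1.79  0.35]
0.25 1.5 [ 0.32  0.67 -0.61  1.34  0.31  1.76 -0.08]
0.25 2.0 [ 0.26  0.65 -0.51  1.35  0.26  1.74 -0.54]
0.25 2.5 [ 0.25  0.65 -0.48  1.35  0.25  1.74 -1.02]
0.25 3.0 [ 0.22  0.64 -0.43  1.35  0.23  1.73 -1.5 ]
0.2 -3.0 [ 0.2   0.62 -0.38  1.47  0.21  1.62 -1.77]
0.2 -2.5 [ 0.22  0.63 -0.4   1.47  0.22  1.62 -2.28]
0.2 -2.0 [ 0.14  0.61 -0.28  1.48  0.17  1.6  -2.73]
0.2 -1.5 [-0.7   0.94  1.25 
[... 1210 characters left out ...]
3.0 [ 0.22  0.64 -0.36  1.69  0.23  1.38 -1.79]
0.092 -2.5 [ 0.21  0.64 -0.34  1.69  0.22  1.38 -2.28]
0.092 -2.0 [ 0.14  0.63 -0.24  1.69  0.17  1.36 -2.73]
0.092 -1.5 [-0.75  1.02  1.24  1.76 -0.63  1.52 -2.33]
0.092 -1.0 [ 0.71  1.01 -1.25  1.65  0.72  1.69  2.  ]
0.092 -0.5 [ 0.71  1.01 -1.25  1.65  0.72  1.69  1.5 ]
0.092 0.0 [ 0.5   0.76 -0.79  1.67  0.45  1.48  1.27]
0.092 0.5 [ 0.46  0.74 -0.73  1.67  0.42  1.46  0.8 ]
0.092 1.0 [ 0.48  0.75 -0.76  1.67  0.43  1.47  0.28]
0.092 1.5 [ 0.41  0.71 -0.64  1.67  0.37  1.44 -0.15]
0.092 2.0 [ 0.36  0.69 -0.57  1.68  0.33  1.42 -0.61]
0.092 2.5 [ 0.32  0.67 -0.51  1.68  0.3   1.41 -1.08]
0.092 3.0 [ 0.24  0.65 -0.39  1.69  0.25  1.39 -1.52]
```

```bash
python3 - <<'E'
from fit import *
p=np.load('fit0.npy');D=dialR(p[3]);o=p[:3]
bot.goto(o+D[:,2]*.22,rv(toolR(D,np.pi-.3-2*np.pi+.6)))
s=snap('wrist','w1',scale=1.5); print(bot.sense()['time_s'],bot.sense()['joint_pos'])
print(proj(s,o),s['eye'],R.from_matrix(Rm(s['attitude'])).as_rotvec())
E
```

```text
2.6167 [ 0.2017164   0.62398193 -0.37987068  1.4273834   0.21092463  1.65890733
 -1.92678232]
[[256.45021193 177.48393001]] [ 0.678761   -0.0512424   0.31063506] [ 1.55385375 -1.84905219 -0.65447668]
```

View pics/w1.png

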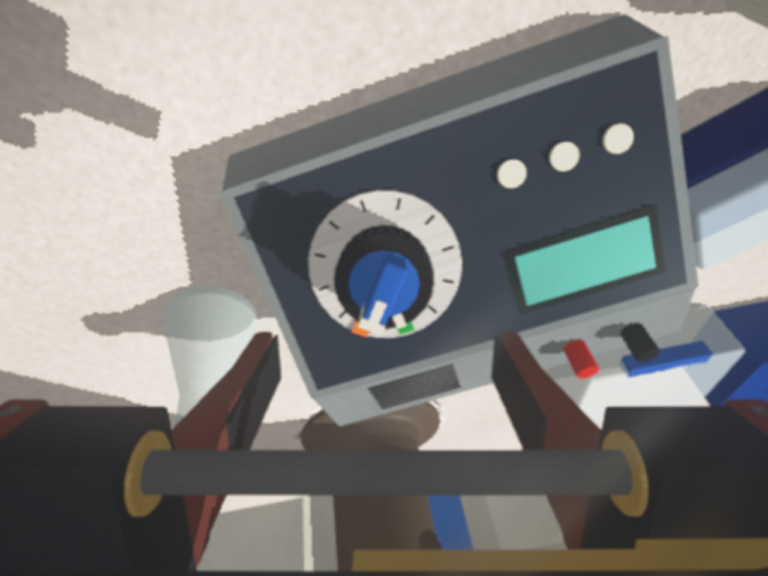

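The wrist view shows the dial at about (257,175) in raw pixels. The pointer lies between the orange tab and the green mark. Zooming in.

```bash
python3 - <<'E'
from h import *
crop('w1',(195,115,320,235),6,'w1c');crop('w1',(220,160,290,230),10,'w1d')
E
```

```text
(no output)
```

View pics/w1c.png

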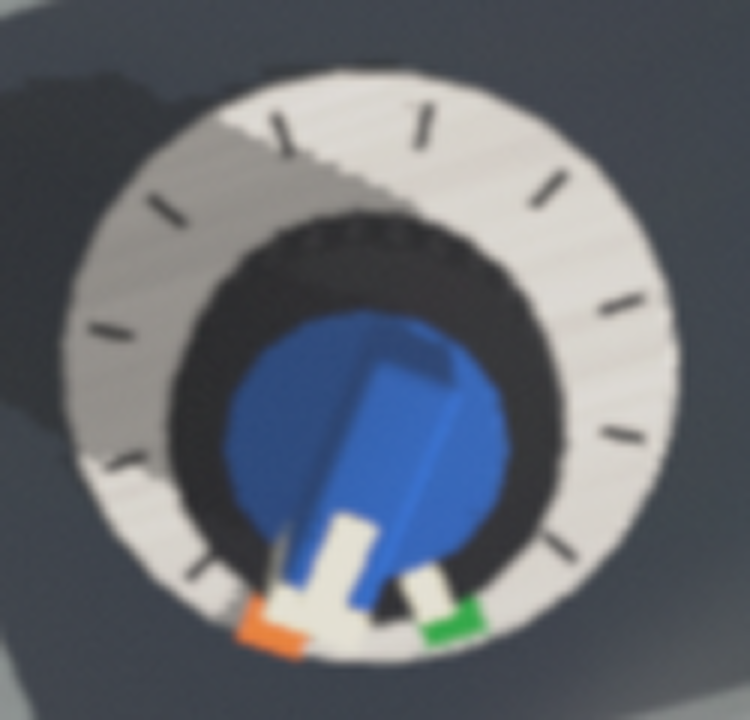

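View pics/w1d.png

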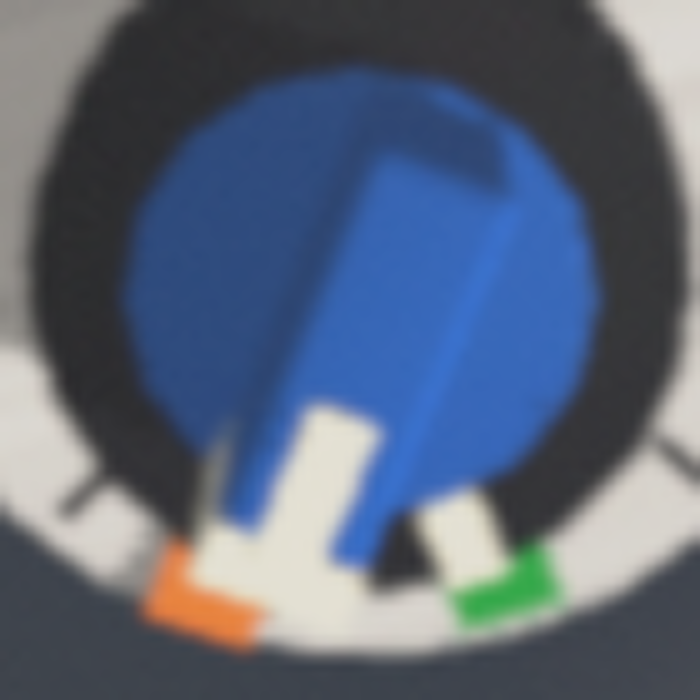

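```bash
cat > fit1.py <<'E'
from fit import *
T=load('top0');S=load('scene0');W=load('w1')
t=lambda u,v:((u+.5)/10-.5+225,(v+.5)/10-.5+195)
c=lambda u,v:((u+.5)/10-.5+190,(v+.5)/10-.5+145)
w6=lambda u,v:((u+.5)/6-.5+195,(v+.5)/6-.5+115)
w10=lambda u,v:np.array(((u+.5)/10-.5+220,(v+.5)/10-.5+160))
m=.001
th=np.linspace(0,2*np.pi,360)
circ=np.array([pol(54*m,a,4*m) for a in th])
def rot(a,x,y,z): return np.array([x*np.cos(a)+y*np.sin(a),-x*np.sin(a)+y*np.cos(a),z])*m
def res(p):
    D=dialR(p[3]);o=p[:3];r=[]
    w=lambda q:o+q@D.T
    q=proj(T,w(circ)); r+=[q[:,0].min()-t(113,0)[0],q[:,0].max()-t(604,0)[0],q[:,1].max()-t(0,562)[1]]
    q=proj(S,w(circ)); r+=[q[:,0].min()-c(122,0)[0],q[:,0].max()-c(553,0)[0],q[:,1].max()-c(0,573)[1]]
    r+=list(proj(T,w(pol(45*m,0,4.5*m)))[0]-t(389,504));r+=list(proj(S,w(pol(45*m,0,4.5*m)))[0]-c(269,211))
    r+=list(proj(T,w(pol(45*m,p[4],7*m)))[0]-t(257,485))
    q=proj(W,w(circ)); r+=[2*(q[:,0].min()-w6(63,0)[0]),2*(q[:,0].max()-w6(680,0)[0]),2*(q[:,1].min()-w6(0,70)[1]),2*(q[:,1].max()-w6(0,662)[1])]
    # tool x opposite: image left = clockwise side (-y dial)
    for a,x,y,z,u in [(0,52,-6,4.3,(562,600)),(0,52,6,4.3,(470,628)),
        (p[4],53,-6,7,(143,613)),(p[4],53,6,7,(250,652)),
        (p[5],21,-7,66.5,(187,580)),(p[5],21,7,66.5,(360,630)),(p[5],-21,-7,66.5,(375,150)),(p[5],-21,7,66.5,(515,200)),
        (p[6],32,-3,38,(460,592)),(p[6],32,3,38,(508,568))]:
        if a==0 : y=-y
        if a==p[6]: pass
        P=proj(W,w(rot(a,x,y,z)))[0]; r+=list(2*(P-w10(*u)))
    return np.array(r)
E
python3 - <<'E'
from fit1 import *
p0=list(np.load('fit0.npy'))+[.5,-.05]
f=least_squares(res,p0,loss='soft_l1');print(f.x,'\n',np.round(res(f.x),1))
E
```

```text
[ 0.45769597 -0.0592467   0.09147211  0.18108656  0.68483367  0.67969082
 -0.05681048] 
 [ 0.9 -0.4 -1.8  0.8 -0.1 -0.8  0.7  0.   0.5  0.5  0.3 -0.   0.3 -0.7
  0.7  0.2  1.4  0.5 -0.8  1.1  0.6 -0.3 -0.2 -1.   2.  -0.1 -2.4  0.3
 -2.2 -1.2  1.3  0.2 -0.9 -0.5  0.9  0.2]
```

```bash
python3 - <<'E'
from fit1 import *
f=least_squares(res,list(np.load('fit0.npy'))+[.5,-.05],loss='soft_l1');np.save('fit1.npy',f.x)
p=f.x;D=dialR(p[3]);o=p[:3]
a=p[5]-np.pi
bot.goto(o+D[:,2]*.20,rv(toolR(D,a)))
print(bot.servo_line(o+D[:,2]*.125,max_speed=.06,max_force=8))
st=bot.sense();print(D.T@(st['eef_pos']-o),D.T@st['wrist_force'],st['time_s'])
bot.clamp();st=bot.sense();print(D.T@(st['eef_pos']-o),D.T@st['wrist_force'],st['moment'],st['finger_gap'],st['time_s'])
snap('wrist','w2',(150,100,350,260),4)
E
```

```text
False
[-1.05409645e-04 -1.04207072e-05  1.25380137e-01] [ 0.21075517 -0.10599089 -0.15877932] 4.4333
[0.00022364 0.00042286 0.12496262] [1.64505502 2.66751426 0.36134332] [-0.17798471 -0.19625127  0.21899353] 0.013761787363109675 5.5583
```

View pics/w2.png

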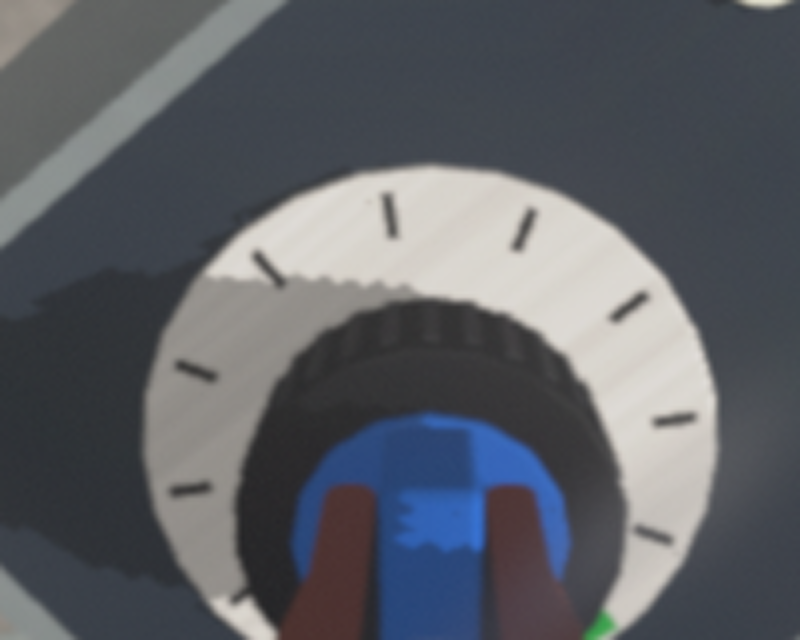

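The bar is gripped, with a 13.8 mm gap and low side force. Now I turn it to zero.

```bash
python3 - <<'E'
from fit1 import *
p=np.load('fit1.npy');D=dialR(p[3]);o=p[:3]+D@np.array([.0003,.0004,0])
for x in np.linspace(p[5],0,8)[1:]:
    bot.servo_line(o+D[:,2]*.125,rv(toolR(D,x-np.pi)),max_speed=.05)
    st=bot.sense();print(round(x,2),D.T@st['wrist_force'],st['finger_gap'],st['time_s'])
bot.pause(.3);st=bot.sense()
X=D.T@Rm(st['tool_rot'])[:,0];print('tool ang',np.arctan2(X[1],-X[0]),D.T@(st['eef_pos']-o),D.T@st['moment'])
bot.release();bot.servo_line(o+D[:,2]*.22,max_speed=.08)
snap('wrist','w3');crop('w3',(195,115,320,235),6,'w3c');crop('w3',(220,160,290,230),10,'w3d');print(bot.sense()['time_s'])
E
```

```text
0.58 [0.78654842 2.21630415 0.2858931 ] 0.013888617973860347 5.8583
0.49 [-0.64719175  0.816674    0.80357989] 0.013703319201635143 6.1083
0.39 [-0.26723976  1.0450349  -0.00960341] 0.013751843755049125 6.3583
0.29 [-0.92889424  0.24799859 -0.95216663] 0.01354446359483944 6.6083
0.19 [-2.15743689  0.09494065 -0.0457651 ] 0.013598800063126425 6.8583
0.1 [-1.42454274 -1.03740279  0.26709685] 0.01377049394198616 7.1083
0.0 [-1.55696834 -0.73622838 -0.84136072] 0.01348618889588661 7.3583
tool ang 0.0013246844427718314 [-9.23434336e-05 -2.90927381e-04  1.25013160e-01] [-0.62144433  1.12330029 -0.01278546]
10.25
```

View pics/w3c.png

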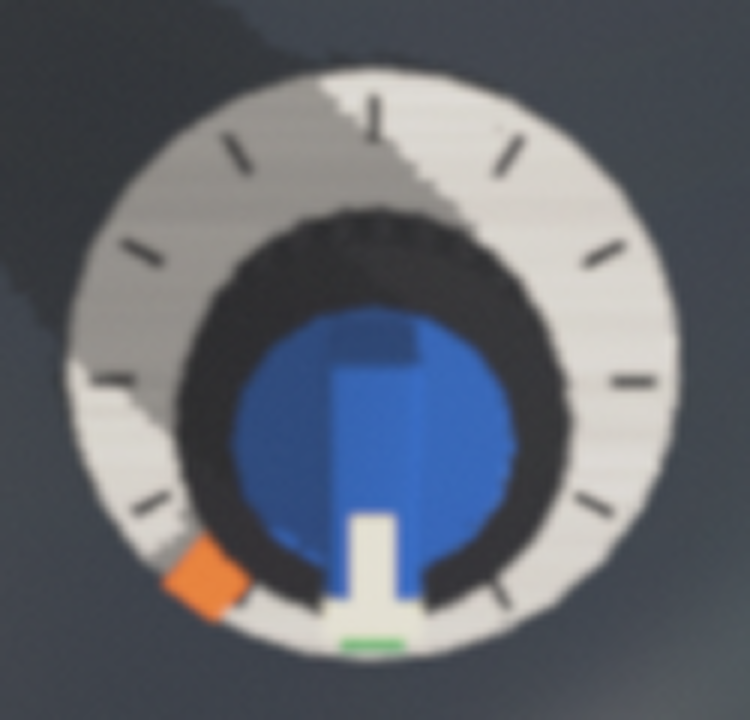

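View pics/w3d.png

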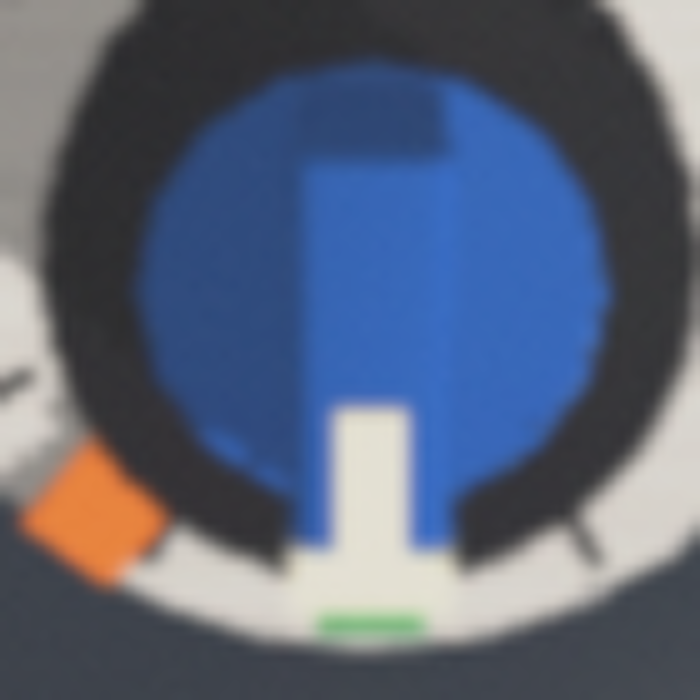

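The pointer is centred on the green mark: white line at column 372 in the crop, green mark at 372, bezel centre at about 373. The orange tab is unmoved. Now the ring.

```bash
python3 - <<'E'
from fit1 import *
p=np.load('fit1.npy');D=dialR(p[3]);o=p[:3]+D@np.array([.0002,.0002,0])
a0=-np.pi-.4; H=D[:,2]*.093
bot.goto(o+D[:,2]*.19,rv(toolR(D,a0)))
print(bot.servo_line(o+H,max_speed=.06,max_force=8))
st=bot.sense();print(D.T@(st['eef_pos']-o),D.T@st['wrist_force'],st['time_s'])
bot.clamp();st=bot.sense();print(D.T@(st['eef_pos']-o),D.T@st['wrist_force'],st['finger_gap'],st['time_s'])
d=p[4]-p[6]
for x in np.linspace(0,d,9)[1:]:
    bot.servo_line(o+H,rv(toolR(D,a0+x)),max_speed=.05)
bot.pause(.3);st=bot.sense()
X=D.T@Rm(st['tool_rot'])[:,0];print('tool turned',np.arctan2(X[1],-X[0])+.4,d,D.T@(st['eef_pos']-o),D.T@st['wrist_force'],D.T@st['moment'])
bot.release();bot.servo_line(o+D[:,2]*.22,max_speed=.08)
snap('wrist','w4');crop('w4',(195,115,320,235),6,'w4c');crop('w4',(220,160,290,230),10,'w4d');print(bot.sense()['time_s'])
E
```

```text
False
[-1.06486868e-04 -1.97425496e-05  9.32987729e-02] [ 0.03903643 -0.67848777  0.09552142] 12.4417
[ 0.00011389 -0.00034106  0.09306239] [ 0.88086594 -1.56961559  1.81999608] 0.0639438663098466 12.9417
tool turned 0.7368958721942497 0.7416441481916392 [5.94978148e-05 1.10536860e-05 9.30352869e-02] [ 3.73862189 -2.40030764  3.27497114] [-0.61344614 -0.36054591  0.00553916]
17.6083
```

View pics/w4c.png

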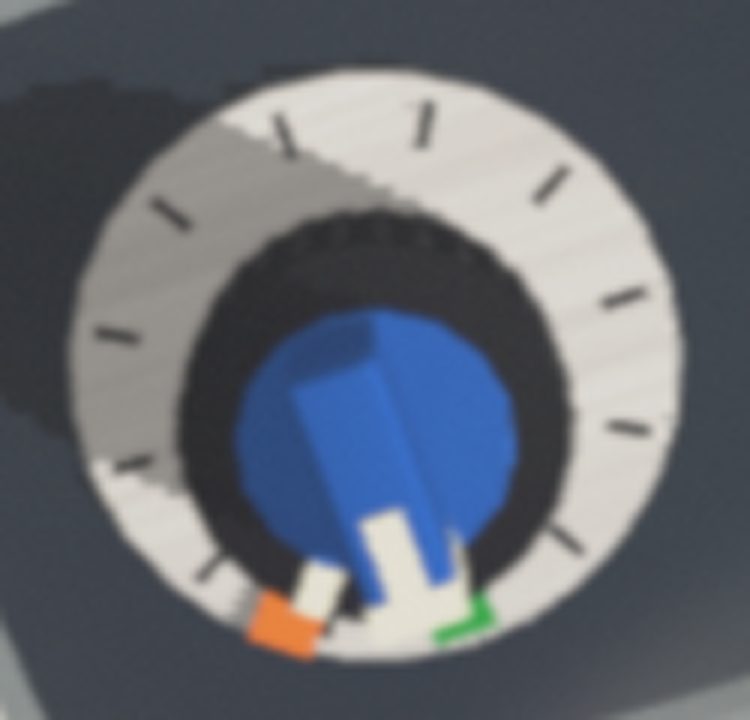

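View pics/w4d.png

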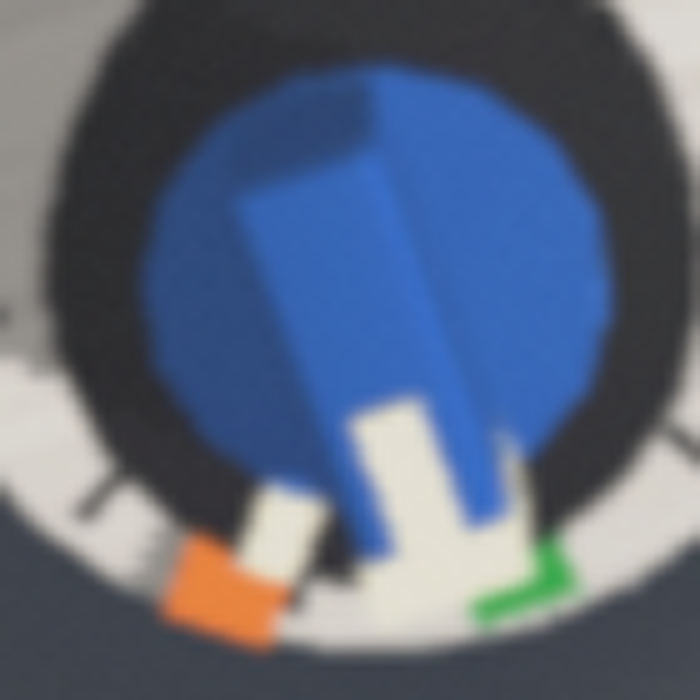

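```bash
cat > fit4.py <<'E'
from fit1 import *
p0=np.load('fit1.npy')
def fit4(name,corn,bez):
    W=load(name)
    def r4(p):
        D=dialR(p[3]);o=p[:3];w=lambda q:o+q@D.T;r=[]
        q=proj(W,w(circ)); e=[q[:,0].min(),q[:,0].max(),q[:,1].min(),q[:,1].max()]
        b=[w6(bez[0],0)[0],w6(bez[1],0)[0],w6(0,bez[2])[1],w6(0,bez[3])[1]]
        r+=list(np.array(e)-b)
        ang=dict(g=0,t=p[4],f=p[5],c=p[6])
        for k,x,y,z,u in corn: r+=list(proj(W,w(rot(ang[k],x,y,z)))[0]-w10(*u))
        r+=list((p[:3]-p0[:3])/.002*.3)
        return np.array(r)
    f=least_squares(r4,[*p0[:5],0,p0[4]],loss='soft_l1',f_scale=.5)
    J=f.jac;C=np.linalg.pinv(J.T@J)
    print(np.round(f.x,4),'sd/px',np.round(np.sqrt(np.diag(C))[3:],3));print(np.round(f.fun,2));return f
E
python3 - <<'E'
from fit4 import *
fit4('w4',[('g',52,6,4.3,(575,588)),('g',52,-6,4.3,(475,622)),('g',38,6,4.3,(555,537)),
 ('t',53,-6,7,(162,610)),('t',53,6,7,(268,652)),('t',37,-6,7,(190,533)),
 ('f',21,-7,66.5,(370,627)),('f',21,7,66.5,(528,572)),('f',-21,-7,66.5,(237,200)),('f',-21,7,66.5,(378,153)),
 ('c',32,-3,38,(237,562)),('c',32,3,38,(292,583))],(70,684,68,662))
fit4('w3',[('g',52,6,4.3,(427,634)),('g',52,-6,4.3,(317,634)),
 ('t',53,-6,7,(18,520)),('t',53,6,7,(108,588)),('t',37,-6,7,(92,435)),('t',37,6,7,(170,520)),
 ('f',21,-7,66.5,(287,620)),('f',21,7,66.5,(457,620)),('f',-21,-7,66.5,(302,160)),('f',-21,7,66.5,(450,160))],(68,680,67,660))
E
```

```text
[ 0.4572 -0.0591  0.0913  0.1727  0.6796  0.0225  0.6926] sd/px [0.017 0.025 0.033 0.031]
[ 0.01 -0.63  0.93 -0.12  0.55  0.9   0.32  0.76 -1.38 -5.06  0.05  0.36
 -0.27 -0.5   1.91 -4.65  0.61 -0.19 -0.01  0.79 -1.46 -1.07  0.31 -1.34
 -0.26  0.53 -0.01  0.39 -0.07  0.02 -0.02]
[ 0.4576 -0.0592  0.0923  0.1783  0.6959  0.0015  0.6848] sd/px [0.017 0.023 0.038 0.   ]
[-0.19 -0.13  1.16  0.57 -0.17  0.69  0.05  0.67 -0.09  0.34 -0.44  0.05
  1.64 -1.72  2.53 -3.55  0.45 -0.15 -0.59 -0.1  -1.33 -0.35  0.68 -0.3
 -0.01  0.01  0.12]
```

```bash
python3 - <<'E'
from fit4 import *
p=p0;D=dialR(p[3]);o=p[:3]
bot.goto(o+D[:,2]*.21,rv(toolR(D,.69-np.pi)))
bot.pause(.2)
snap('wrist','w5');crop('w5',(190,115,320,240),6,'w5c');crop('w5',(225,160,295,230),10,'w5d')
snap('top','top5');crop('top5',(205,180,375,305),4.5,'t5c');snap('scene','scene5',(50,100,310,290),3)
print(bot.sense()['time_s'])
E
```

```text
18.3583
```

View pics/w5c.png

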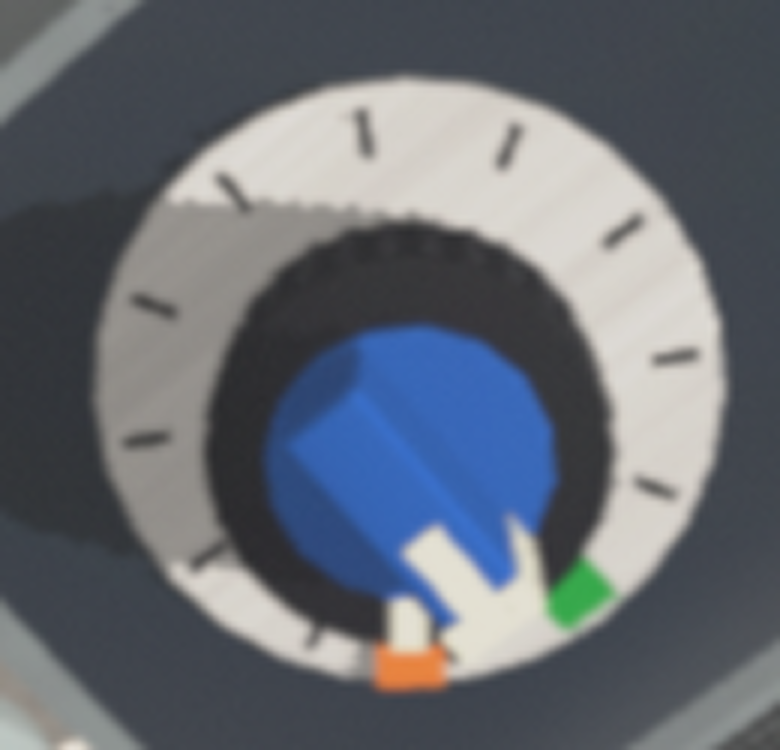

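View pics/w5d.png

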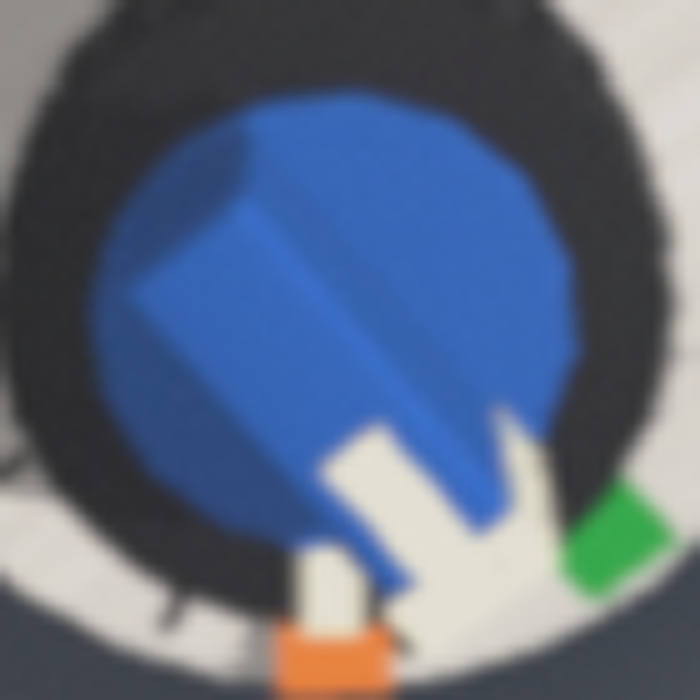

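View pics/scene5.png

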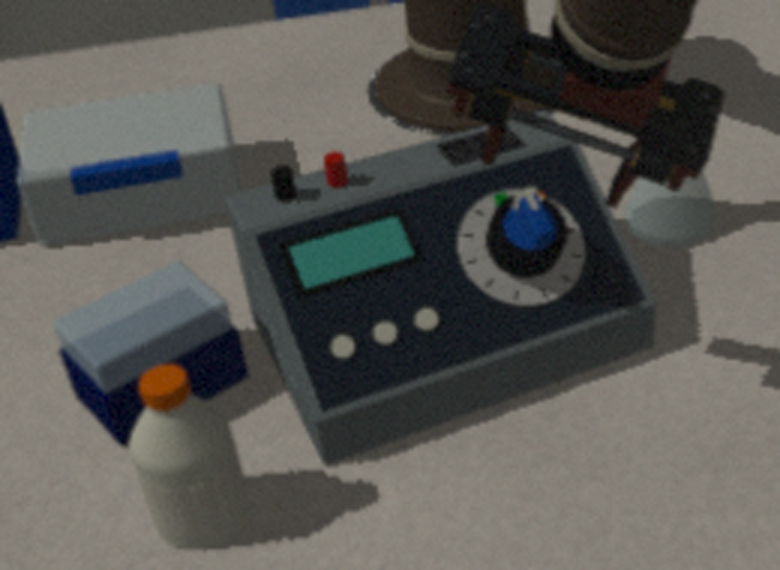

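```bash
python3 - <<'E'
from fit4 import *
import fit4 as F
w10b=lambda u,v:np.array(((u+.5)/10-.5+225,(v+.5)/10-.5+160))
print('w4')
fit4('w4',[('g',52,6,4.3,(575,588)),('g',52,-6,4.3,(475,622)),
 ('t',53,-6,7,(162,610)),('t',53,6,7,(268,652)),
 ('f',21,-7,66.5,(370,627)),('f',21,7,66.5,(528,572)),('f',-21,-7,66.5,(237,200)),('f',-21,7,66.5,(378,153)),
 ('c',32,-3,38,(237,562)),('c',32,3,38,(292,583))],(70,684,68,662))
print('w3')
fit4('w3',[('g',52,6,4.3,(427,634)),('g',52,-6,4.3,(317,634)),
 ('t',53,-6,7,(18,520)),('t',53,6,7,(108,588)),
 ('f',21,-7,66.5,(287,620)),('f',21,7,66.5,(457,620)),('f',-21,-7,66.5,(302,160)),('f',-21,7,66.5,(450,160))],(68,680,67,660))
print('w5')
# w5 crops: shift bezel (crop x0 190 vs 195 -> -30 px) and w10 (225 vs 220 -> +50)
f=lambda u,v:(u+50,v)
fit4('w5',[('g',52,6,4.3,f(678,538)),('g',52,-6,4.3,f(595,600)),
 ('t',53,-6,7,f(272,695)),('t',53,6,7,f(393,695)),
 ('f',21,7,66.5,f(560,570)),('f',-21,-7,66.5,f(130,293)),('f',-21,7,66.5,f(250,203)),
 ('c',32,-3,38,f(297,630)),('c',32,3,38,f(364,637))],(64,696,76,686))
E
```

```text
w4
[ 0.4572 -0.0591  0.091   0.1713  0.6747  0.0215  0.6887] sd/px [0.016 0.023 0.032 0.029]
[-0.02 -0.73  0.75 -0.33  0.43  0.7   0.2   0.56  0.16  0.22 -0.15 -0.68
  0.58 -0.48 -0.05  0.5  -1.47 -1.34  0.28 -1.61 -0.21  0.32  0.03  0.17
 -0.07  0.03 -0.07]
w3
[ 0.4576 -0.0593  0.092   0.1767  0.6937  0.0048  0.6848] sd/px [0.017 0.022 0.042 0.   ]
[ 0.   -0.03  1.05  0.4  -0.09  0.52  0.14  0.5   0.12  0.22 -0.23 -0.09
  0.59 -0.39 -0.47 -0.29 -0.95 -0.57  1.04 -0.44 -0.02 -0.01  0.08]
w5
[ 0.4573 -0.0593  0.0915  0.1752  0.6894  0.0244  0.7044] sd/px [0.017 0.03  0.036 0.031]
[ 0.53 -0.05  0.74 -0.27  0.81  0.56  0.21  0.87  0.49 -0.05 -0.47  0.01
 -0.17 -0.41 -1.57 -0.61 -0.06 -1.74  0.19  0.68 -0.23  0.1  -0.06 -0.01
  0.01]
```

```bash
python3 - <<'E'
from fit4 import *
p=p0;D=dialR(p[3]);o=p[:3]+D@np.array([.0003,.0004,0])
bot.goto(o+D[:,2]*.22,rv(toolR(D,-np.pi)))
bot.pause(.2)
snap('wrist','w6');crop('w6',(220,160,290,230),10,'w6d')
print(bot.sense()['time_s'])
a=load('w3')['pixels'];b=load('w6')['pixels']
both=np.hstack([cv2.resize(x[160:232,222:292,::-1],None,fx=5.6,fy=5.6,interpolation=cv2.INTER_CUBIC) for x in(a,b)])
cv2.imwrite('pics/cmp.png',both)
E
```

```text
19.25
```

View pics/cmp.png

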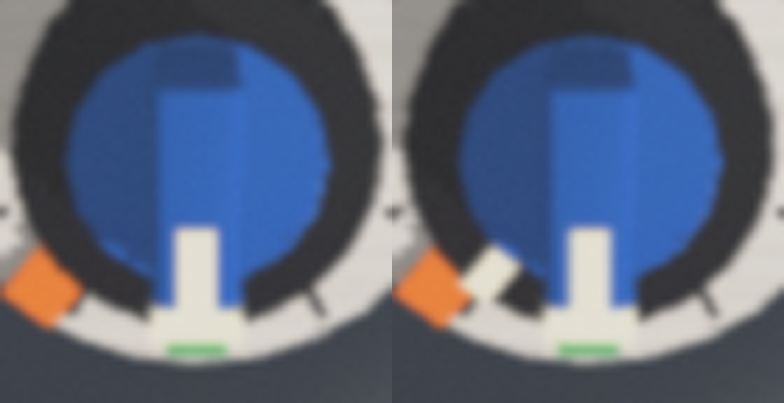

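View pics/w6d.png

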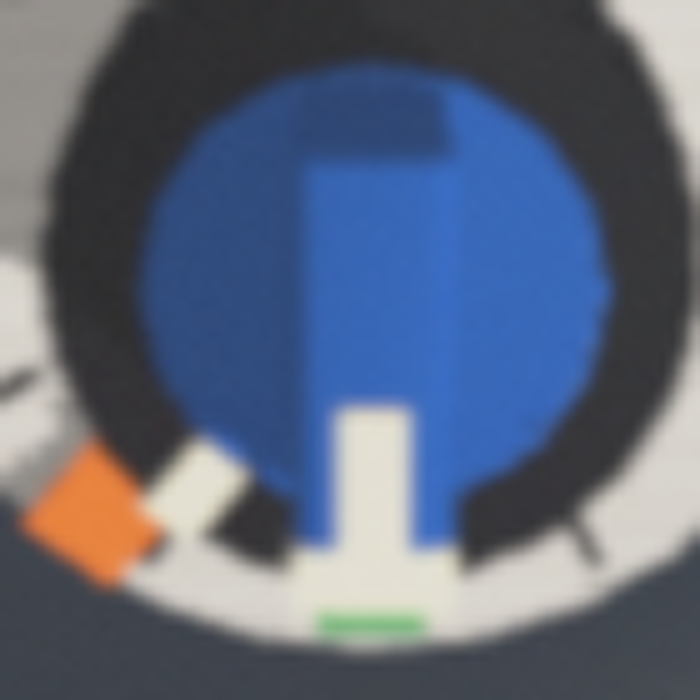

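Identical to the picture before the ring turn: the fine knob and the tab haven't moved, and the ring line points at the tab. The gripper is open and clear, so I'm handing in.

```bash
python3 - <<'E'
from h import *
bot.job_done(); st=bot.sense(); print(st['time_s'],st['finger_gap'],st['wrist_force'])
E
```

```text
the job is handed in; nothing more can be done
the job is handed in; nothing more can be done
```

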